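Stack the spacer rings on the rotator spindle

TASK

Put the two blue spacer rings over the upright spindle of the small white rotator: first the wide one, so that it lies flat on the collar, then the narrow one, so that it lies flat on top of the wide one. Leave the orange ring where it is, and let go of the rings.

Things in the scene. Friction and masses are not known exactly. Their poses are not given: they have to be found in the camera images.
- wide_ring_centre (a point): The wide blue spacer ring, outer diameter 62 mm, about 60 g. Bore 32 mm, 22 mm high, plain plastic ring lying flat on the bench at the start. This point is on its axis, half-way up (11 mm above its underside); z is its axis.
- narrow_ring_centre (a point): The narrow blue spacer ring, outer diameter 44 mm, about 30 g. Bore 32 mm, 22 mm high, plain plastic ring lying flat on the bench at the start. This point is on its axis, half-way up (11 mm above its underside); z is its axis.
- orange_ring_centre (a point): The orange ring, outer diameter 53 mm, about 45 g, not wanted on the spindle. Bore 32 mm, 22 mm high, plain plastic ring lying flat on the bench at the start. This point is on its axis, half-way up (11 mm above its underside); z is its axis.
- spindle_tip (a point): Top of the upright steel spindle of the rotator, on its axis, 104 mm above the bench. The spindle is 12 mm in diameter with a domed tip and stands 58 mm out of a round collar (44 mm in diameter, 6 mm high), whose flat top, 58 mm below this point, is the seat for the rings. The collar sits on a white box 90 x 100 mm and 40 mm high that is fixed to the bench.

How it is judged:
On the way, in this order (a step that is already met when the one before it is completed fails the run):
1. the wide blue ring lies flat on the collar, round the spindle (horizontal distance between wide_ring_centre and spindle_tip below 0.014 m and height (world z) of wide_ring_centre between 0.05 and 0.063 m and angle between wide_ring_centre's own z axis and vertical below 0.17 rad), for 0.2 s.
2. the narrow blue ring lies flat on the wide one, round the spindle (horizontal distance between narrow_ring_centre and spindle_tip below 0.014 m and height (world z) of narrow_ring_centre between 0.072 and 0.086 m and angle between narrow_ring_centre's own z axis and vertical below 0.17 rad), for 0.2 s.
At the end, for the whole second after the job is handed in: Both blue rings are round the spindle, each axis within 14 mm of the spindle's axis and within 10 degrees of upright: the wide one on the collar (its centre 50 to 63 mm above the bench) and the narrow one on top of it (its centre 72 to 86 mm above the bench), both at rest (all of step 1 and all of step 2 and linear speed of each of wide_ring, narrow_ring below 0.02 m/s); the robot touches nothing.
It fails at once if the orange ring is moved by more than 30 mm (distance of orange_ring_centre from where it was at the start of the episode above 0.03 m).
It also fails if it takes over 56 s, if anything falls off the work surface, if the arm or the gripper's body presses on something with over 40 N, if the wrist force passes 120 N, or if a joint passes its speed limit or range.

ROBOT

A 7-joint arm with a two-finger parallel gripper is mounted at the origin on a cart in front of the work surface, level with it; the furniture and walls round the work are solid. World frame = base frame: x ahead of the robot, y to its left, z up, the work surface at z = 0. Lengths are in m, angles in rad, forces in N, time in s.
With the tool pointing down it reaches from about 0.4 to 0.85 m from the base axis. Payload 4.5 kg.
Tool frame: the origin (TCP) lies midway between the tips of the shut fingers; the grasp point (between the pads) lies 19 mm behind it; z points along the fingers, y is the line along which they close (so a half turn about z gives the same grasp; the last joint's range is limited). The gripper opens to 88 mm and grips with 3 to 60 N. Pads are 18 mm wide; open, the fingers measure 123 mm over their backs; the gripper's body (75 mm by 187 mm) begins 45 mm behind the grasp point.
Start: joints at [1.348, 0.689, -0.195, 1.565, 0.157, 0.902, -0.215], TCP at [0.159, -0.605, 0.239] pointing down, gripper open.
Joint ranges: [-3.01, 3.01], [-0.46, 2.08], [-1.47, 1.51], [0.13, 2.56], [-1, 4.14], [0.04, 2.09], [-2.66, 2.66]. Speed limits (rad/s): [2.57, 2.57, 3.14, 3.14, 3.14, 3.14, 3.14].

INTERFACE

Orientations are given as a unit quaternion [x, y, z, w].
In Python, from plant import r gives the robot as it stands.
- The arm moves only by the tool carry_out, never from a script. Its argument "plan" is a list of rows, each an object with "rot": the turn, a rotation vector about the tool's x, y, z in rad, a list of three; "xyz": the shift along the tool's x, y, z in m, a list of three; "grip": the closure in counts, from 0 (fully open) to 255 (shut). In form: [{"rot": [wx, wy, wz], "xyz": [dx, dy, dz], "grip": grip}, ...]. A call has 1 to 8 rows; each row is the pose to reach, as a shift and turn from the pose commanded when the call began, along the tool's axes at that moment; what a row does not reach only later rows make up. A row lasts 1/12 s, in which the tool goes at most 41.7 mm and 7.16 degrees, less where a joint would pass 70% of its speed; a pose out of reach is approached as far as the arm can. A call with a gripper value outside its range is refused whole. The fingers move at their own pace and stop on an object; "squeeze" is the grip in N (left out, the last holds). Time passes only in rows, so rows that repeat a pose let the fingers close. It gives the time, the measured TCP pose, the force, the opening and the grip force at its end, in the units of the state.
- r.get_state(): the state, without advancing time (a new reading comes with each control period).
- r.snapshot(name): name is "scene" or "top"; returns the picture (384x512x3 uint8, red, green, blue); there is no depth.
- r.camera_params(name): a dict with "fx", "fy", "cx", "cy" (pixels), "position" and "attitude" of the camera in the world. Camera axes: x right, y down, z forward; pixel columns grow to the right and rows downward; lengths in m; the calibration is good to about 2 mm. A picture is of the moment at which its call begins. camera_params takes no time and is no camera call.
- r.finish_job(): hands the job in; it is judged then, once.
The state is a dict: "clock": time; "q": joint angles; "qd": joint speeds; "joint_torque": joint torques, N m; "tool_pos": TCP position; "eef_rot": TCP orientation; "contact_force": force on the tool from outside, world axes, zero at the start; "moment": the same for the moment, N m; "opening": opening from 0.0 (shut) to 1.0 (fully open); "finger_force": force on a finger pad.
Only numpy, scipy, OpenCV 4.12 (cv2) and the standard library are available. Lean on these libraries where they do the work, as an engineer would, in place of code of your own. Each camera call takes 0.05 s, during which the arm holds its last target. There are 200 camera calls.

## Working session

There is one attempt and no reset: what is moved stays moved. The work goes in short steps, Python scripts to look and compute and a tool call to move; the robot and the scene stay as the last step left them, time stands still between calls to the robot, and variables do not carry over. Pictures are saved under pics/ and viewed, at most 10 in all, crops included, and the job is handed in when it is done.

Besides the shell and the picture viewer there is one more tool, called after "Request:" as a command line: name --argument value ..., lists and objects as JSON in quotes. carry_out: Moves the arm, as the interface text tells. Its arguments: {"type":"object","properties":{"plan":{"type":"array"},"squeeze":{"type":"number"}},"required":["plan"]}

```bash
mkdir -p pics; ls; python3 - <<'E'
from plant import r
import cv2
s=r.get_state();print(s)
ims=[]
for n in("top","scene"):
    print(n,r.camera_params(n)); im=r.snapshot(n); cv2.imwrite(f"pics/{n}0.png",im[:,:,::-1])
E
```

```text
pics
{'clock': 0.0, 'q': array([ 1.34777462,  0.68996551, -0.19449704,  1.5663072 ,  0.15734438,
        0.9024818 , -0.21512066]), 'qd': array([-0.00112017,  0.00051617, -0.00104778,  0.00095694,  0.00038197,
        0.00072735,  0.0008784 ]), 'joint_torque': array([-3.12581278e-04, -5.27567053e+01, -1.26691472e+00, -1.53430277e+01,
       -5.27025224e-02,  6.59715064e-03,  1.53788824e-04]), 'tool_pos': array([ 0.15853526, -0.60393377,  0.23793094]), 'eef_rot': array([ 9.91761545e-01,  1.28094719e-01, -1.97671278e-04, -8.61319019e-04]), 'contact_force': array([ 0.82022728,  0.46937618, -0.01020653]), 'moment': array([-0.04138651, -0.08172503,  0.05083318]), 'finger_force': 0.0, 'opening': 1.0025447393275788}
top {'fx': 381.61913685389436, 'fy': 381.61913685389436, 'cx': 254.30273987008192, 'cy': 197.5745831100038, 'position': array([0.39605479, 0.16233619, 1.06552719]), 'attitude': array([ 0.70967164, -0.70240756,  0.04104121, -0.03613044])}
scene {'fx': 409.8132349701247, 'fy': 409.8132349701247, 'cx': 249.74300324915046, 'cy': 186.29347146240204, 'position': array([0.10898019, 0.68232142, 0.73219962]), 'attitude': array([-0.27517371,  0.87292726, -0.38524478,  0.11774505])}
```

View pics/top0.png

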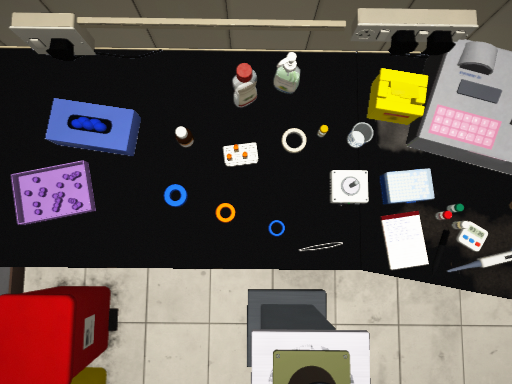

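View pics/scene0.png

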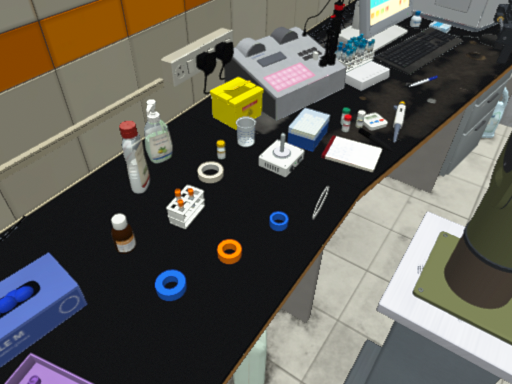

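The pictures show, in the top view, the wide ring at (175,195), orange (225,212), narrow (277,228) and the rotator at (349,186). In the scene view they are at (171,285), (229,251), (279,221) and (282,155).

```bash
cat > h.py <<'E'
from plant import r
import cv2, numpy as np
from scipy.spatial.transform import Rotation as R
def ray(n,uv):
    p=r.camera_params(n); d=np.array([(uv[0]-p["cx"])/p["fx"],(uv[1]-p["cy"])/p["fy"],1])
    return p["position"],R.from_quat(p["attitude"]).apply(d)
def onplane(n,uv,z):
    o,d=ray(n,uv); return o+d*(z-o[2])/d[2]
def tri(a,b):
    (o1,d1),(o2,d2)=ray("top",a),ray("scene",b)
    s,t=np.linalg.lstsq(np.c_[d1,-d2],o2-o1,rcond=None)[0]
    p,q=o1+s*d1,o2+t*d2; return (p+q)/2,np.linalg.norm(p-q)
def proj(n,P):
    p=r.camera_params(n); c=R.from_quat(p["attitude"]).inv().apply(np.array(P)-p["position"])
    return [p["fx"]*c[0]/c[2]+p["cx"],p["fy"]*c[1]/c[2]+p["cy"]]
def rings(im,box,lo,hi):
    h=cv2.cvtColor(im,cv2.COLOR_RGB2HSV); m=cv2.inRange(h,lo,hi)
    k=np.zeros_like(m); x0,y0,x1,y1=box; k[y0:y1,x0:x1]=m[y0:y1,x0:x1]
    cs,_=cv2.findContours(k,cv2.RETR_EXTERNAL,cv2.CHAIN_APPROX_NONE)
    out=[]
    for c in cs:
        if cv2.contourArea(c)<60: continue
        M=cv2.moments(cv2.convexHull(c)); out.append((M["m10"]/M["m00"],M["m01"]/M["m00"],M["m00"]))
    return out
BL=((100,120,60),(125,255,255)); OR=((5,150,80),(22,255,255))
E
python3 - <<'E'
from h import *
t=r.snapshot("top"); s=r.snapshot("scene")
for nm,c in(("bl",BL),("or",OR)):
    a=rings(t,(150,170,300,245),*c); b=rings(s,(140,200,300,310),*c)
    a.sort();b.sort();print(nm,a,b)
    for u,v in zip(a,b): print(onplane("top",u,.013).round(4),onplane("scene",v,.011).round(4),tri(u,v))
A=cv2.resize(t[160:212,320:376],None,fx=7,fy=7,interpolation=cv2.INTER_CUBIC)
B=cv2.resize(s[125:181,252:308],None,fx=7,fy=7,interpolation=cv2.INTER_CUBIC)
A=cv2.copyMakeBorder(A,0,28,0,8,0)
cv2.imwrite("pics/rot.png",np.hstack([A,B])[:,:,::-1])
E
```

```text
bl [(175.04825090470447, 195.06674708484115, 414.5), (276.14552845528453, 227.82357723577235, 205.0)] [(170.22180840057933, 284.5667287399131, 805.5), (278.2888888888889, 220.48465608465605, 315.0)]
[0.5161 0.3754 0.013 ] [0.5174 0.3742 0.011 ] (array([0.51605839, 0.37526468, 0.01347318]), np.float64(2.2881969904420057e-05))
[0.4284 0.0947 0.013 ] [0.4301 0.0933 0.011 ] (array([0.42873929, 0.09485988, 0.01315515]), np.float64(0.0008204439076320056))
or [(225.0492170022371, 212.34563758389262, 298.0)] [(229.01084010840108, 250.92547425474254, 492.0)]
[0.4696 0.236  0.013 ] [0.4711 0.2345 0.011 ] (array([0.46965359, 0.23598715, 0.01356246]), np.float64(0.0002546705954559766))
```

View pics/rot.png

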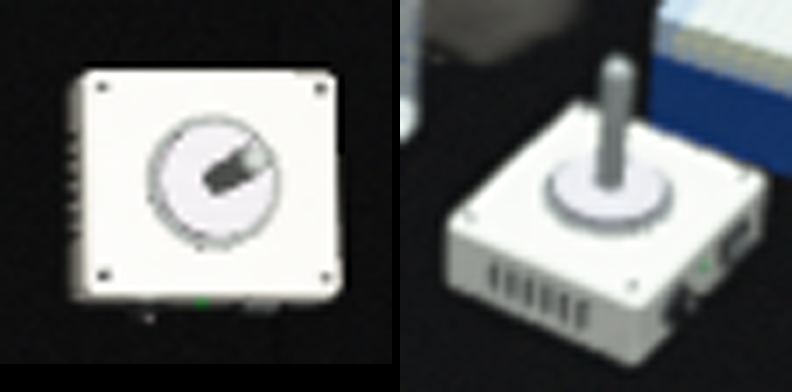

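The crop shows the spindle tip at about top (356.4,181.3) and scene (282.9,133.2). The collar top centre is at about top (350.1,185.4) and scene (281.4,151.4).

```bash
cat >> h.py <<'E'
def to(*Ps):
    s=r.get_state(); q=R.from_quat(s["eef_rot"])
    print("clk",round(s["clock"],2),"tcp",s["tool_pos"].round(4))
    for P in Ps: print(P,q.inv().apply(np.array(P)-s["tool_pos"]).round(4))
E
python3 - <<'E'
from h import *
print(tri((356.4,181.3),(282.9,133.2)),onplane("top",(356.4,181.3),.101),onplane("scene",(282.9,133.2),.101))
print(tri((350.1,185.4),(281.4,151.4)),onplane("top",(350.1,185.4),.046),onplane("scene",(281.4,151.4),.046))
to((.32,-.5,.25),(.46,-.3,.25),(.53,-.05,.25),(.516,.375,.2))
E
```

```text
(array([ 0.54545489, -0.10443622,  0.10356566]), np.float64(0.0015448049643393678)) [ 0.54653206 -0.10477468  0.101     ] [ 0.54655537 -0.10801852  0.101     ]
(array([ 0.54411315, -0.10309215,  0.04430696]), np.float64(0.0003294132245453598)) [ 0.54372379 -0.1027317   0.046     ] [ 0.54318604 -0.10107969  0.046     ]
clk 0.2 tcp [ 0.1586 -0.6042  0.2382]
(0.32, -0.5, 0.25) [ 0.1825 -0.0598 -0.0117]
(0.46, -0.3, 0.25) [ 0.3688 -0.2176 -0.0116]
(0.53, -0.05, 0.25) [ 0.5    -0.4417 -0.0113]
(0.516, 0.375, 0.2) [ 0.5944 -0.8562  0.0391]
```

Request:
carry_out --plan '[{"rot":[0,0,0],"xyz":[0.09,-0.03,-0.01],"grip":0},{"rot":[0,0,0],"xyz":[0.18,-0.06,-0.012],"grip":0},{"rot":[0,0,0],"xyz":[0.18,-0.06,-0.012],"grip":0},{"rot":[0,0,0],"xyz":[0.18,-0.06,-0.012],"grip":0},{"rot":[0,0,0],"xyz":[0.25,-0.12,-0.012],"grip":0},{"rot":[0,0,0],"xyz":[0.31,-0.17,-0.012],"grip":0},{"rot":[0,0,0],"xyz":[0.37,-0.22,-0.012],"grip":0},{"rot":[0,0,0],"xyz":[0.37,-0.22,-0.012],"grip":0}]'

```text
clock: 0.87
tool_pos: [0.3999, -0.3793, 0.2504]
eef_rot: [0.992, 0.128, -0.0, -0.0]
contact_force: [0.2, -0.4, -0.4]
opening: 1.004
finger_force: 0.0
```

```bash
python3 - <<'E'
from h import *
print(r.get_state()["q"].round(2))
to((.46,-.3,.25),(.53,-.05,.25),(.516,.375,.2))
E
```

```text
[ 0.78  0.58 -0.17  1.78  0.13  0.8  -0.77]
clk 0.87 tcp [ 0.3999 -0.3793  0.2504]
(0.46, -0.3, 0.25) [ 0.0782 -0.0615  0.0004]
(0.53, -0.05, 0.25) [ 0.2094 -0.2855  0.0004]
(0.516, 0.375, 0.2) [ 0.3038 -0.7001  0.0504]
```

Request:
carry_out --plan '[{"rot":[0,0,0],"xyz":[0.08,-0.06,0],"grip":0},{"rot":[0,0,0],"xyz":[0.08,-0.06,0],"grip":0},{"rot":[0,0,0],"xyz":[0.08,-0.06,0],"grip":0},{"rot":[0,0,0],"xyz":[0.21,-0.28,0],"grip":0},{"rot":[0,0,0],"xyz":[0.21,-0.28,0],"grip":0},{"rot":[0,0,0],"xyz":[0.21,-0.28,0],"grip":0},{"rot":[0,0,0],"xyz":[0.21,-0.28,0],"grip":0},{"rot":[0,0,0],"xyz":[0.21,-0.28,0],"grip":0}]'

```text
clock: 1.53
tool_pos: [0.5182, -0.1004, 0.2504]
eef_rot: [0.992, 0.128, -0.0, 0.0]
contact_force: [0.3, -1.1, -0.3]
opening: 1.0
finger_force: 0.0
```

```bash
python3 - <<'E'
from h import *
to((.516,.375,.2))
E
```

```text
clk 1.53 tcp [ 0.5182 -0.1004  0.2504]
(0.516, 0.375, 0.2) [ 0.1185 -0.4604  0.0503]
```

Request:
carry_out --plan '[{"rot":[0,0,0],"xyz":[0.12,-0.46,0.05],"grip":0},{"rot":[0,0,0],"xyz":[0.12,-0.46,0.05],"grip":0},{"rot":[0,0,0],"xyz":[0.12,-0.46,0.05],"grip":0},{"rot":[0,0,0],"xyz":[0.12,-0.46,0.05],"grip":0},{"rot":[0,0,0],"xyz":[0.12,-0.46,0.05],"grip":0},{"rot":[0,0,0],"xyz":[0.12,-0.46,0.05],"grip":0},{"rot":[0,0,0],"xyz":[0.12,-0.46,0.05],"grip":0},{"rot":[0,0,0],"xyz":[0.12,-0.46,0.05],"grip":0}]'

```text
clock: 2.2
tool_pos: [0.5172, 0.2312, 0.2153]
eef_rot: [0.992, 0.128, -0.0, 0.0]
contact_force: [1.2, 0.5, -0.3]
opening: 0.999
finger_force: 0.0
```

```bash
python3 - <<'E'
from h import *
to((.516,.375,.1))
E
```

```text
clk 2.2 tcp [0.5172 0.2312 0.2153]
(0.516, 0.375, 0.1) [ 0.0355 -0.1394  0.1152]
```

Request:
carry_out --plan '[{"rot":[0,0,0],"xyz":[0.035,-0.14,0.05],"grip":0},{"rot":[0,0,0],"xyz":[0.035,-0.14,0.05],"grip":0},{"rot":[0,0,0],"xyz":[0.035,-0.14,0.05],"grip":0},{"rot":[0,0,0],"xyz":[0.035,-0.14,0.05],"grip":0},{"rot":[0,0,0],"xyz":[0.035,-0.14,0.115],"grip":0},{"rot":[0,0,0],"xyz":[0.035,-0.14,0.115],"grip":0},{"rot":[0,0,0],"xyz":[0.035,-0.14,0.115],"grip":0},{"rot":[0,0,0],"xyz":[0.035,-0.14,0.115],"grip":0}]'

```text
clock: 2.87
tool_pos: [0.5152, 0.3726, 0.0995]
eef_rot: [0.992, 0.128, -0.001, 0.001]
contact_force: [-0.2, -0.3, -0.2]
opening: 0.997
finger_force: 0.0
```

```bash
python3 - <<'E'
from h import *
cv2.imwrite("pics/s1.png",cv2.resize(r.snapshot("scene")[130:384,60:400],None,fx=2,fy=2)[:,:,::-1])
to((.516,.375,.04),(.516,.375,.005)); print(r.get_state()["q"].round(2))
E
```

```text
clk 2.92 tcp [0.5165 0.3733 0.1012]
(0.516, 0.375, 0.04) [-0.0001 -0.0018  0.0612]
(0.516, 0.375, 0.005) [-0.0001 -0.0018  0.0962]
[-0.67  0.88 -0.06  1.64  0.08  0.63 -2.08]
```

View pics/s1.png

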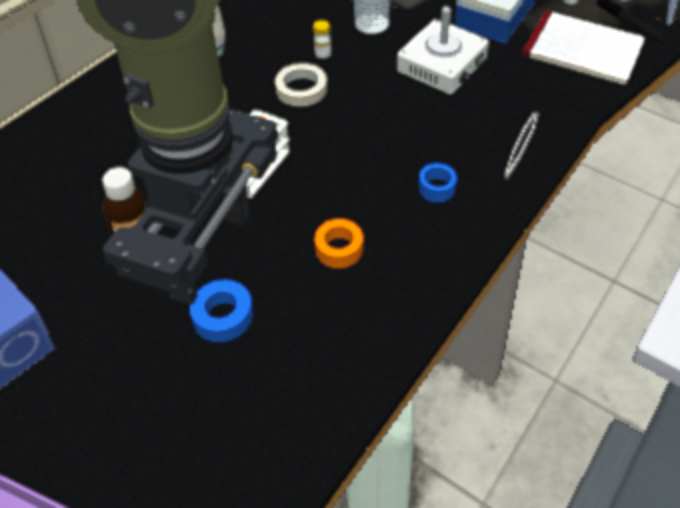

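The gripper hovers open over the wide ring, clear of the bottle. Scene-crop positions: wide ring (221,310), orange (339,242).

Request:
carry_out --plan '[{"rot":[0,0,0],"xyz":[0,-0.002,0.03],"grip":0},{"rot":[0,0,0],"xyz":[0,-0.002,0.06],"grip":0},{"rot":[0,0,0],"xyz":[0,-0.002,0.075],"grip":0},{"rot":[0,0,0],"xyz":[0,-0.002,0.09],"grip":0},{"rot":[0,0,0],"xyz":[0,-0.002,0.094],"grip":0},{"rot":[0,0,0],"xyz":[0,-0.002,0.094],"grip":0},{"rot":[0,0,0],"xyz":[0,-0.002,0.094],"grip":0},{"rot":[0,0,0],"xyz":[0,-0.002,0.094],"grip":0}]'

```text
clock: 3.58
tool_pos: [0.5164, 0.376, 0.008]
eef_rot: [0.992, 0.128, 0.001, -0.001]
contact_force: [0.2, 0.0, -0.4]
opening: 0.997
finger_force: 0.0
```

Request:
carry_out --plan '[{"rot":[0,0,0],"xyz":[0,0,0.003],"grip":0},{"rot":[0,0,0],"xyz":[0,0,0.003],"grip":255},{"rot":[0,0,0],"xyz":[0,0,0.003],"grip":255},{"rot":[0,0,0],"xyz":[0,0,0.003],"grip":255},{"rot":[0,0,0],"xyz":[0,0,0.003],"grip":255},{"rot":[0,0,0],"xyz":[0,0,0.003],"grip":255},{"rot":[0,0,0],"xyz":[0,0,0.003],"grip":255},{"rot":[0,0,0],"xyz":[0,0,0.003],"grip":255}]' --squeeze 15

```text
clock: 4.25
tool_pos: [0.5154, 0.3753, 0.0036]
eef_rot: [0.992, 0.128, 0.0, 0.0]
contact_force: [0.0, 0.1, 1.4]
opening: 0.694
finger_force: 15.0
```

Request:
carry_out --plan '[{"rot":[0,0,0],"xyz":[0,0,0],"grip":255},{"rot":[0,0,0],"xyz":[0,0,-0.04],"grip":255},{"rot":[0,0,0],"xyz":[0,0,-0.08],"grip":255},{"rot":[0,0,0],"xyz":[0,0,-0.12],"grip":255},{"rot":[0,0,0],"xyz":[0,0,-0.16],"grip":255},{"rot":[0,0,0],"xyz":[0,0,-0.18],"grip":255},{"rot":[0,0,0],"xyz":[0,0,-0.18],"grip":255},{"rot":[0,0,0],"xyz":[0,0,-0.18],"grip":255}]'

```text
clock: 4.92
tool_pos: [0.5158, 0.3757, 0.1845]
eef_rot: [0.992, 0.128, 0.001, -0.001]
contact_force: [-0.2, -0.1, -1.8]
opening: 0.695
finger_force: 15.0
```

```bash
python3 - <<'E'
from h import *
s=r.snapshot("scene")
cv2.imwrite("pics/s2.png",cv2.resize(s[60:384,0:400],None,fx=2,fy=1.8)[:,:,::-1])
to((.5445,-.1037,.2),(.5445,-.0037,.2))
E
```

```text
clk 4.97 tcp [0.5148 0.375  0.1829]
(0.5445, -0.1037, 0.2) [-0.0929  0.4705 -0.0167]
(0.5445, -0.0037, 0.2) [-0.0675  0.3738 -0.0168]
```

View pics/s2.png

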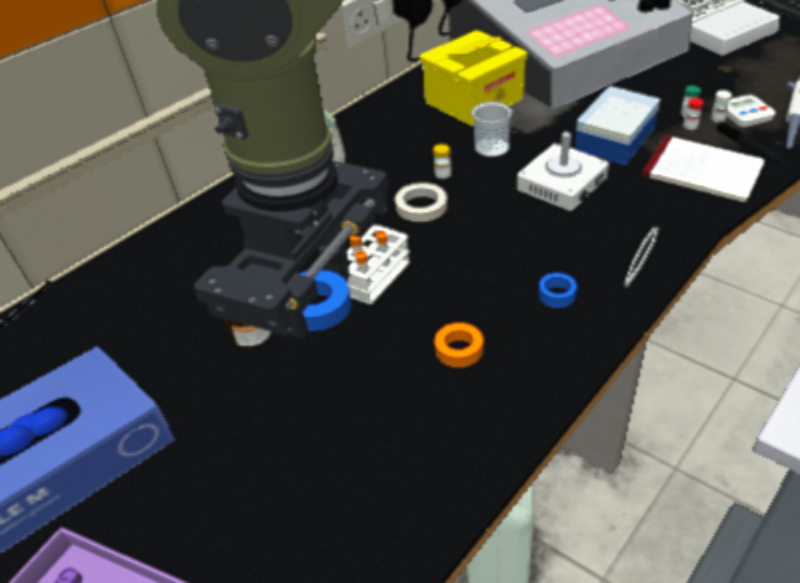

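The wide ring is in the gripper and level, at about (325,300). The rotator stands clear at (563,170).

Request:
carry_out --plan '[{"rot":[0,0,0],"xyz":[-0.067,0.374,-0.005],"grip":255},{"rot":[0,0,0],"xyz":[-0.067,0.374,-0.005],"grip":255},{"rot":[0,0,0],"xyz":[-0.067,0.374,-0.005],"grip":255},{"rot":[0,0,0],"xyz":[-0.067,0.374,-0.005],"grip":255},{"rot":[0,0,0],"xyz":[-0.067,0.374,-0.005],"grip":255},{"rot":[0,0,0],"xyz":[-0.067,0.374,-0.005],"grip":255},{"rot":[0,0,0],"xyz":[-0.067,0.374,-0.005],"grip":255},{"rot":[0,0,0],"xyz":[-0.067,0.374,-0.005],"grip":255}]'

```text
clock: 5.63
tool_pos: [0.5402, 0.041, 0.1858]
eef_rot: [0.992, 0.128, -0.002, 0.0]
contact_force: [1.6, -0.3, -0.3]
opening: 0.691
finger_force: 15.0
```

```bash
python3 - <<'E'
from h import *
to((.5445,-.1037,.17))
E
```

```text
clk 5.63 tcp [0.5402 0.041  0.1858]
(0.5445, -0.1037, 0.17) [-0.0326  0.1411  0.0159]
```

Request:
carry_out --plan '[{"rot":[0,0,0],"xyz":[-0.033,0.14,0.016],"grip":255},{"rot":[0,0,0],"xyz":[-0.033,0.14,0.016],"grip":255},{"rot":[0,0,0],"xyz":[-0.033,0.14,0.016],"grip":255},{"rot":[0,0,0],"xyz":[-0.033,0.14,0.016],"grip":255},{"rot":[0,0,0],"xyz":[-0.033,0.14,0.016],"grip":255},{"rot":[0,0,0],"xyz":[-0.033,0.14,0.016],"grip":255},{"rot":[0,0,0],"xyz":[-0.033,0.14,0.016],"grip":255},{"rot":[0,0,0],"xyz":[-0.033,0.14,0.016],"grip":255}]'

```text
clock: 6.3
tool_pos: [0.5453, -0.0982, 0.1712]
eef_rot: [0.992, 0.13, -0.001, -0.001]
contact_force: [-0.0, -0.0, -0.1]
opening: 0.697
finger_force: 15.0
```

```bash
python3 - <<'E'
from h import *
s=r.snapshot("scene")
cv2.imwrite("pics/s3.png",cv2.resize(s[70:210,190:370],None,fx=4,fy=4)[:,:,::-1])
to((.5445,-.1037,.12),(.5445,-.1037,.051))
print(rings(s,(190,70,370,210),*BL), proj("scene",r.get_state()["tool_pos"]+[0,0,.007]))
E
```

```text
clk 6.35 tcp [ 0.5455 -0.0983  0.1715]
(0.5445, -0.1037, 0.12) [-0.0023  0.005   0.0515]
(0.5445, -0.1037, 0.051) [-0.0023  0.0051  0.1205]
[(307.9591628381827, 136.91245533435426, 653.0), (288.92437810945273, 111.61492537313433, 167.5)] [np.float64(283.1359762883674), np.float64(109.74617488411302)]
```

View pics/s3.png

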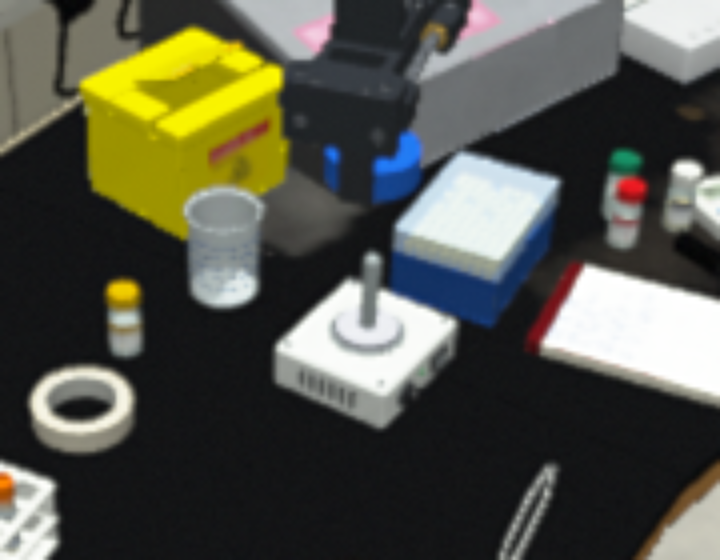

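The ring hangs straight above the spindle: it is centred at u≈283.4, against a prediction of 283.1 from the TCP. I'll descend along the spindle.

Request:
carry_out --plan '[{"rot":[0,0,0],"xyz":[-0.002,0.005,0],"grip":255},{"rot":[0,0,0],"xyz":[-0.002,0.005,0.02],"grip":255},{"rot":[0,0,0],"xyz":[-0.002,0.005,0.045],"grip":255},{"rot":[0,0,0],"xyz":[-0.002,0.005,0.06],"grip":255},{"rot":[0,0,0],"xyz":[-0.002,0.005,0.075],"grip":255},{"rot":[0,0,0],"xyz":[-0.002,0.005,0.09],"grip":255},{"rot":[0,0,0],"xyz":[-0.002,0.005,0.1],"grip":255},{"rot":[0,0,0],"xyz":[-0.002,0.005,0.1],"grip":255}]'

```text
clock: 7.02
tool_pos: [0.5437, -0.1054, 0.0702]
eef_rot: [0.992, 0.129, -0.002, -0.0]
contact_force: [-0.4, -0.3, 0.8]
opening: 0.696
finger_force: 15.0
```

```bash
python3 - <<'E'
from h import *
to((.5445,-.1037,.051))
E
```

```text
clk 7.02 tcp [ 0.5437 -0.1054  0.0702]
(0.5445, -0.1037, 0.051) [ 0.0013 -0.0014  0.0192]
```

Request:
carry_out --plan '[{"rot":[0,0,0],"xyz":[0.001,-0.001,0.006],"grip":255},{"rot":[0,0,0],"xyz":[0.001,-0.001,0.012],"grip":255},{"rot":[0,0,0],"xyz":[0.001,-0.001,0.016],"grip":255},{"rot":[0,0,0],"xyz":[0.001,-0.001,0.018],"grip":255},{"rot":[0,0,0],"xyz":[0.001,-0.001,0.019],"grip":255},{"rot":[0,0,0],"xyz":[0.001,-0.001,0.019],"grip":255},{"rot":[0,0,0],"xyz":[0.001,-0.001,0.019],"grip":255}]'

```text
clock: 7.6
tool_pos: [0.5457, -0.1049, 0.0531]
eef_rot: [0.992, 0.128, 0.0, 0.0]
contact_force: [-0.4, 0.4, -0.2]
opening: 0.694
finger_force: 15.0
```

Request:
carry_out --plan '[{"rot":[0,0,0],"xyz":[0,0,0.001],"grip":255},{"rot":[0,0,0],"xyz":[0,0,0.002],"grip":255},{"rot":[0,0,0],"xyz":[0,0,0.002],"grip":255}]'

```text
clock: 7.85
tool_pos: [0.5455, -0.1049, 0.0509]
eef_rot: [0.992, 0.128, -0.0, 0.0]
contact_force: [-0.2, 0.0, -0.5]
opening: 0.692
finger_force: 15.0
```

Request:
carry_out --plan '[{"rot":[0,0,0],"xyz":[0,0,0.001],"grip":255},{"rot":[0,0,0],"xyz":[0,0,0.001],"grip":30},{"rot":[0,0,0],"xyz":[0,0,0.001],"grip":30},{"rot":[0,0,0],"xyz":[0,0,0.001],"grip":30},{"rot":[0,0,0],"xyz":[0,0,0.001],"grip":30},{"rot":[0,0,0],"xyz":[0,0,0.001],"grip":30}]'

```text
clock: 8.35
tool_pos: [0.5456, -0.1048, 0.05]
eef_rot: [0.992, 0.128, 0.0, 0.0]
contact_force: [0.1, 0.1, 0.1]
opening: 0.884
finger_force: 0.0
```

Request:
carry_out --plan '[{"rot":[0,0,0],"xyz":[0,0,-0.02],"grip":30},{"rot":[0,0,0],"xyz":[0,0,-0.05],"grip":30},{"rot":[0,0,0],"xyz":[0,0,-0.08],"grip":30},{"rot":[0,0,0],"xyz":[0,0,-0.12],"grip":30},{"rot":[0,0,0],"xyz":[0,0,-0.14],"grip":30},{"rot":[0,0,0],"xyz":[0,0,-0.14],"grip":30},{"rot":[0,0,0],"xyz":[0,0,-0.14],"grip":30}]'

```text
clock: 8.93
tool_pos: [0.5462, -0.105, 0.191]
eef_rot: [0.992, 0.128, 0.001, 0.0]
contact_force: [0.4, -0.0, -0.3]
opening: 0.879
finger_force: 0.0
```

```bash
python3 - <<'E'
from h import *
s=r.snapshot("scene")
cv2.imwrite("pics/s4.png",cv2.resize(s[100:250,220:340],None,fx=4,fy=4)[:,:,::-1])
for b in rings(s,(220,100,340,250),*BL): print(b, onplane("scene",b,.057),onplane("scene",b,.011))
print("expected at",proj("scene",(.5445,-.1037,.057)))
to((.4295,.0943,.19),(.4295,.0943,.1))
E
```

```text
(278.2739798622151, 220.49178590355058, 314.5) [0.409594   0.13090605 0.057     ] [0.43007422 0.09333923 0.011     ]
(298.161460624725, 141.11335973016568, 1136.5) [ 0.52267155 -0.15524667  0.057     ] [ 0.55085551 -0.21230851  0.011     ]
expected at [np.float64(281.72968589544865), np.float64(147.53596686443052)]
clk 8.98 tcp [ 0.5451 -0.1048  0.1897]
(0.4295, 0.0943, 0.19) [-0.0613 -0.222  -0.0003]
(0.4295, 0.0943, 0.1) [-0.0612 -0.222   0.0897]
```

View pics/s4.png

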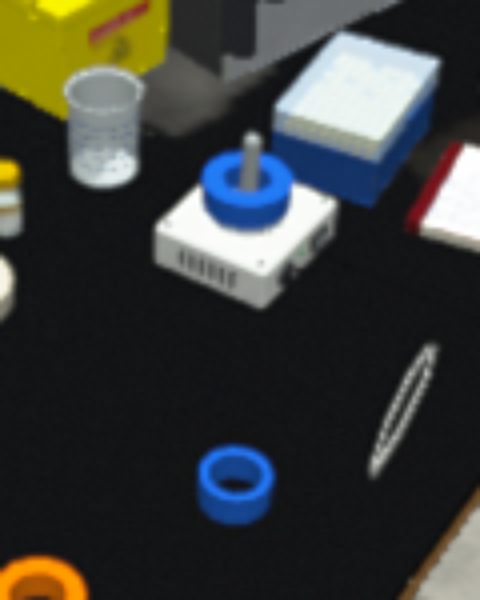

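The wide ring sits flat on the collar around the spindle, at crop (247,190). Narrow ring next, at crop (236,484).

Request:
carry_out --plan '[{"rot":[0,0,0],"xyz":[-0.061,-0.222,0],"grip":30},{"rot":[0,0,0],"xyz":[-0.061,-0.222,0],"grip":30},{"rot":[0,0,0],"xyz":[-0.061,-0.222,0],"grip":30},{"rot":[0,0,0],"xyz":[-0.061,-0.222,0],"grip":30},{"rot":[0,0,0],"xyz":[-0.061,-0.222,0.03],"grip":30},{"rot":[0,0,0],"xyz":[-0.061,-0.222,0.09],"grip":30},{"rot":[0,0,0],"xyz":[-0.061,-0.222,0.09],"grip":30},{"rot":[0,0,0],"xyz":[-0.061,-0.222,0.09],"grip":30}]'

```text
clock: 9.65
tool_pos: [0.4245, 0.0962, 0.0943]
eef_rot: [0.991, 0.131, -0.007, 0.001]
contact_force: [-1.1, 0.4, 1.4]
opening: 0.885
finger_force: 0.0
```

Request:
carry_out --plan '[{"rot":[0,0,0],"xyz":[0,0,0],"grip":30},{"rot":[0,0,0],"xyz":[0,0,0],"grip":30}]'

```text
clock: 9.82
tool_pos: [0.4305, 0.0933, 0.1003]
eef_rot: [0.992, 0.127, -0.0, 0.001]
contact_force: [-0.4, 0.0, 0.2]
opening: 0.884
finger_force: 0.0
```

```bash
python3 - <<'E'
from h import *
to((.429,.0945,.006))
E
```

```text
clk 9.82 tcp [0.4305 0.0933 0.1003]
(0.429, 0.0945, 0.006) [-0.0011 -0.0016  0.0943]
```

Request:
carry_out --plan '[{"rot":[0,0,0],"xyz":[-0.001,-0.001,0.03],"grip":30},{"rot":[0,0,0],"xyz":[-0.001,-0.001,0.06],"grip":30},{"rot":[0,0,0],"xyz":[-0.001,-0.001,0.08],"grip":30},{"rot":[0,0,0],"xyz":[-0.001,-0.001,0.09],"grip":30},{"rot":[0,0,0],"xyz":[-0.001,-0.001,0.095],"grip":30},{"rot":[0,0,0],"xyz":[-0.001,-0.001,0.095],"grip":30},{"rot":[0,0,0],"xyz":[-0.001,-0.001,0.095],"grip":30},{"rot":[0,0,0],"xyz":[-0.001,-0.001,0.095],"grip":30}]'

```text
clock: 10.48
tool_pos: [0.4403, 0.0957, 0.0137]
eef_rot: [0.992, 0.124, -0.007, 0.001]
contact_force: [-0.6, 1.3, 0.9]
opening: 0.884
finger_force: 0.0
```

Request:
carry_out --plan '[{"rot":[0,0,0],"xyz":[0,0,0],"grip":255},{"rot":[0,0,0],"xyz":[0,0,0],"grip":255},{"rot":[0,0,0],"xyz":[0,0,0],"grip":255},{"rot":[0,0,0],"xyz":[0,0,0],"grip":255},{"rot":[0,0,0],"xyz":[0,0,0],"grip":255},{"rot":[0,0,0],"xyz":[0,0,0],"grip":255},{"rot":[0,0,0],"xyz":[0,0,0],"grip":255},{"rot":[0,0,0],"xyz":[0,0,0],"grip":255}]' --squeeze 10

```text
clock: 11.15
tool_pos: [0.4385, 0.0969, 0.0124]
eef_rot: [0.992, 0.128, -0.009, 0.001]
contact_force: [-0.3, -0.4, 4.0]
opening: 0.488
finger_force: 9.8
```

Request:
carry_out --plan '[{"rot":[0,0,0],"xyz":[0,0,0],"grip":255},{"rot":[0,0,0],"xyz":[0,0,-0.04],"grip":255},{"rot":[0,0,0],"xyz":[0,0,-0.08],"grip":255},{"rot":[0,0,0],"xyz":[0,0,-0.12],"grip":255},{"rot":[0,0,0],"xyz":[0,0,-0.16],"grip":255},{"rot":[0,0,0],"xyz":[0,0,-0.18],"grip":255},{"rot":[0,0,0],"xyz":[0,0,-0.18],"grip":255},{"rot":[0,0,0],"xyz":[0,0,-0.18],"grip":255}]'

```text
clock: 11.82
tool_pos: [0.4422, 0.0973, 0.1929]
eef_rot: [0.992, 0.128, -0.008, 0.001]
contact_force: [-0.2, -0.5, -0.9]
opening: 0.485
finger_force: 9.9
```

```bash
python3 - <<'E'
from h import *
to((.5445,-.1037,.185))
E
```

```text
clk 11.82 tcp [0.4422 0.0973 0.1929]
(0.5445, -0.1037, 0.185) [0.0482 0.2203 0.007 ]
```

```bash
python3 - <<'E'
from h import *
s=r.snapshot("scene");t=r.snapshot("top")
P=r.get_state()["tool_pos"]
print(P,proj("scene",P),proj("top",P))
for b in rings(s,(150,60,400,300),*BL): print("s",b)
for b in rings(t,(200,150,370,260),*BL): print("t",b)
a=cv2.resize(s[100:250,200:300],None,fx=4,fy=4);b=cv2.resize(t[140:290,230:330],None,fx=4,fy=4)
cv2.imwrite("pics/s5.png",np.hstack([a,b])[:,:,::-1])
E
```

```text
[0.4408763  0.09684736 0.19116732] [np.float64(277.6062119364629), np.float64(160.83628232887838)] [np.float64(280.21429918575336), np.float64(220.00399569781928)]
s (299.9420351473923, 146.76955782312925, 1176.0)
t (352.5093256814921, 182.69296987087517, 348.5)
```

View pics/s5.png

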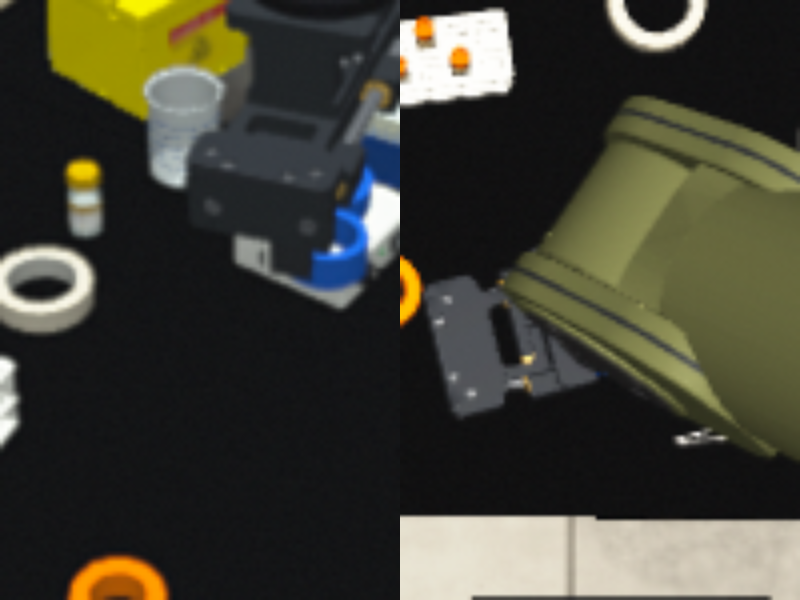

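The ring is held level, but the arm could not reach x=0.429, so it is gripped about 12 mm off centre on the robot's side. Its silhouette's right edge is at u≈291.8 and its bottom edge at v≈172.3. I'll measure the offset from that.

```bash
python3 - <<'E'
from h import *
from scipy.optimize import fsolve
P=r.get_state()["tool_pos"]; q=R.from_quat(r.get_state()["eef_rot"])
zb=P[2]-.0124
a=np.linspace(0,2*np.pi,180)
def ext(c):
    pts=[proj("scene",(c[0]+.022*np.cos(t),c[1]+.022*np.sin(t),z)) for z in(zb,zb+.022) for t in a]
    pts=np.array(pts); return [pts[:,0].max()-291.8,pts[:,1].max()-172.3]
c=fsolve(ext,P[:2]-[.01,0],epsfcn=1e-6)
print("ring",c,"tcp",P,"offset tool",q.inv().apply([c[0]-P[0],c[1]-P[1],0]))
print("offset expected from bench:",q.inv().apply(np.array([.429,.0945,0])-[.4385,.0969,0]))
E
```

```text
Traceback (most recent call last):
  File "h.py", line 14, in proj
    p=r.camera_params(n); c=R.from_quat(p["attitude"]).inv().apply(np.array(P)-p["position"])
ValueError: time passes only in moves, steps and waits
```

```bash
python3 - <<'E'
from h import *
to((.5542,-.1012,.185))
E
```

```text
clk 11.92 tcp [0.4409 0.0968 0.1912]
(0.5542, -0.1012, 0.185) [0.0594 0.2203 0.0049]
```

Request:
carry_out --plan '[{"rot":[0,0,0],"xyz":[0.03,0.11,0],"grip":255},{"rot":[0,0,0],"xyz":[0.059,0.22,0],"grip":255},{"rot":[0,0,0],"xyz":[0.059,0.22,0],"grip":255},{"rot":[0,0,0],"xyz":[0.059,0.22,0],"grip":255},{"rot":[0,0,0],"xyz":[0.059,0.22,0],"grip":255},{"rot":[0,0,0],"xyz":[0.059,0.22,0],"grip":255},{"rot":[0,0,0],"xyz":[0.059,0.22,0],"grip":255},{"rot":[0,0,0],"xyz":[0.059,0.22,0],"grip":255}]'

```text
clock: 12.58
tool_pos: [0.5536, -0.1009, 0.1886]
eef_rot: [0.992, 0.127, -0.011, 0.0]
contact_force: [-0.1, 0.3, -1.0]
opening: 0.485
finger_force: 9.9
```

```bash
python3 - <<'E'
from h import *
s=r.snapshot("scene")
cv2.imwrite("pics/s6.png",cv2.resize(s[80:190,230:340],None,fx=5,fy=5,interpolation=cv2.INTER_CUBIC)[:,:,::-1])
to((.5542,-.1012,.185),(.5542,-.1012,.15));st=r.get_state();print(st["eef_rot"],st["opening"])
for z in(0,.022):print(proj("scene",(.5445,-.1037,st["tool_pos"][2]-.0124+z)))
E
```

```text
clk 12.63 tcp [ 0.5534 -0.0991  0.1892]
(0.5542, -0.1012, 0.185) [0.0004 0.0022 0.0042]
(0.5542, -0.1012, 0.15) [0.0011 0.0023 0.0391]
[ 9.91617589e-01  1.28758749e-01 -1.07579355e-02 -9.53196149e-05] 0.49018054658583265
[np.float64(284.53646012822367), np.float64(109.52912181862244)]
[np.float64(285.10043851922717), np.float64(101.89222709949821)]
```

View pics/s6.png

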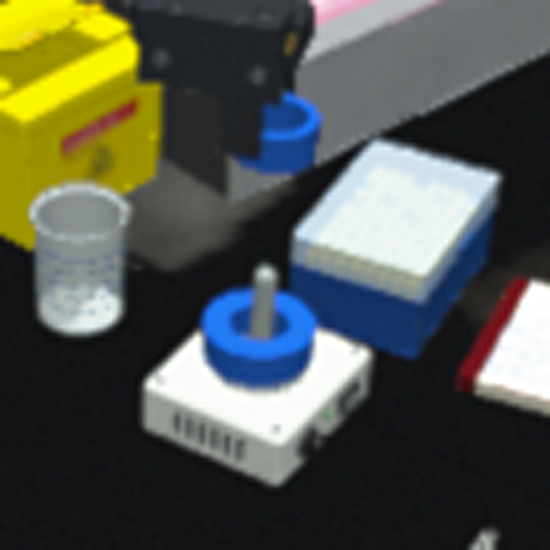

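The narrow ring hangs level over the spindle: its centre is at u≈284.7, against 285.1 expected, with its lower edge at v≈114.4. The wide ring is still seated. I'll lower it now.

Request:
carry_out --plan '[{"rot":[0,0,0],"xyz":[0.001,0.002,0.02],"grip":255},{"rot":[0,0,0],"xyz":[0.001,0.002,0.04],"grip":255},{"rot":[0,0,0],"xyz":[0.001,0.002,0.055],"grip":255},{"rot":[0,0,0],"xyz":[0.002,0.002,0.07],"grip":255},{"rot":[0,0,0],"xyz":[0.002,0.002,0.085],"grip":255},{"rot":[0,0,0],"xyz":[0.002,0.002,0.094],"grip":255},{"rot":[0,0,0],"xyz":[0.002,0.002,0.094],"grip":255},{"rot":[0,0,0],"xyz":[0.002,0.002,0.094],"grip":255}]'

```text
clock: 13.3
tool_pos: [0.5549, -0.1005, 0.0968]
eef_rot: [0.992, 0.129, -0.01, 0.0]
contact_force: [-0.0, 0.8, -0.6]
opening: 0.488
finger_force: 9.9
```

```bash
python3 - <<'E'
from h import *
to((.5542,-.1012,.0815))
E
```

```text
clk 13.3 tcp [ 0.5549 -0.1005  0.0968]
(0.5542, -0.1012, 0.0815) [-0.0005  0.0005  0.0153]
```

Request:
carry_out --plan '[{"rot":[0,0,0],"xyz":[0,0,0.005],"grip":255},{"rot":[0,0,0],"xyz":[0,0,0.01],"grip":255},{"rot":[0,0,0],"xyz":[0,0,0.013],"grip":255},{"rot":[0,0,0],"xyz":[0,0,0.015],"grip":255},{"rot":[0,0,0],"xyz":[0,0,0.015],"grip":255},{"rot":[0,0,0],"xyz":[0,0,0.015],"grip":255}]'

```text
clock: 13.8
tool_pos: [0.5552, -0.1021, 0.082]
eef_rot: [0.992, 0.128, -0.009, 0.001]
contact_force: [-0.4, 0.5, 0.5]
opening: 0.486
finger_force: 9.9
```

Request:
carry_out --plan '[{"rot":[0,0,0],"xyz":[0,0,0.001],"grip":255},{"rot":[0,0,0],"xyz":[0,0,0.001],"grip":255},{"rot":[0,0,0],"xyz":[0,0,0.001],"grip":255},{"rot":[0,0,0],"xyz":[0,0,0.001],"grip":80},{"rot":[0,0,0],"xyz":[0,0,0.001],"grip":80},{"rot":[0,0,0],"xyz":[0,0,0.001],"grip":80},{"rot":[0,0,0],"xyz":[0,0,0.001],"grip":80},{"rot":[0,0,0],"xyz":[0,0,0.001],"grip":80}]'

```text
clock: 14.47
tool_pos: [0.5552, -0.102, 0.0811]
eef_rot: [0.992, 0.128, -0.009, 0.001]
contact_force: [-0.9, 0.1, -0.4]
opening: 0.685
finger_force: 0.0
```

Request:
carry_out --plan '[{"rot":[0,0,0],"xyz":[0,0,-0.02],"grip":80},{"rot":[0,0,0],"xyz":[0,0,-0.05],"grip":80},{"rot":[0,0,0],"xyz":[0,0,-0.08],"grip":80},{"rot":[0,0,0],"xyz":[0,0,-0.12],"grip":80},{"rot":[0,0,0],"xyz":[0,0,-0.12],"grip":80},{"rot":[0,0,0],"xyz":[0,0,-0.12],"grip":80},{"rot":[0,0,0],"xyz":[0,0,-0.12],"grip":80}]'

```text
clock: 15.05
tool_pos: [0.5568, -0.1019, 0.2007]
eef_rot: [0.992, 0.128, -0.009, 0.001]
contact_force: [-0.8, -0.2, 0.4]
opening: 0.689
finger_force: 0.0
```

```bash
python3 - <<'E'
from h import *
s=r.snapshot("scene")
cv2.imwrite("pics/s7.png",cv2.resize(s[80:190,230:340],None,fx=5,fy=5,interpolation=cv2.INTER_CUBIC)[:,:,::-1])
print(rings(s,(200,220,260,290),*OR), proj("scene",(.5445,-.1037,.079)))
E
```

```text
[(229.01084010840108, 250.92547425474254, 492.0)] [np.float64(282.2143288594135), np.float64(140.97336207104735)]
```

View pics/s7.png

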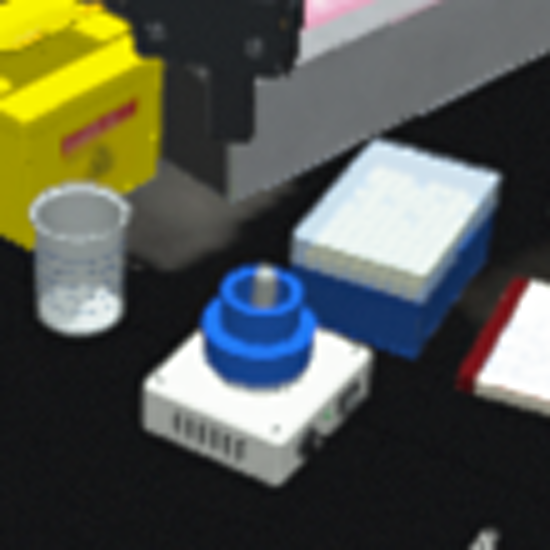

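Both blue rings are stacked flat around the spindle: narrow at (262,300), wide at (259,335). The orange ring hasn't moved and the gripper is clear.

```bash
python3 -c "
from plant import r
print(r.finish_job())"
```

```text
the job is handed in; nothing more can be done
None
```

Both blue rings are on the spindle, the wide one flat on the collar and the narrow one flat on top, both released; the orange ring was not moved, and the job was handed in at about 15 s (no verdict was returned).

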